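# Unfold the glue-press crank and close the press

## Task

Two bench presses with handwheels on top stand on the workbench; one has a glued-up wooden panel in it, the other is empty. On the press that holds the panel, swing the folded crank handle up until it stands upright and latches, then use it to turn the handwheel half a turn clockwise (seen from above), so that the crank ends on the opposite side. Let go with the crank still latched upright, and leave the empty press as it is.

Things in the scene. Friction and masses are not known exactly. Their poses are not given: they have to be found in the camera images.
- press: Bolted-down press holding the wooden panel: grey base 200 x 240 x 20 mm, two columns, grey beam, steel 3-spoke handwheel (186 mm over the rim, rim top at 204 mm) on a vertical axis through the origin. Panel 300 x 117 x 30 mm along x. Origin: underside of the base, on the bench; z up; -x points from the wheel axis to the parked crank's hinge, 90 mm from the axis, 234 mm above the bench.
- grip (a point): Middle of that crank's black round grip (24 mm thick, 49 mm long, spins freely on its shank), 80 mm from the hinge; x along the crank away from the hinge. Folded, it lies level towards the wheel axis, 234 mm up; a fixed bar 14 mm wide runs below it, top at 209 mm. Nearer the hinge the 12 mm shank lies in a fixed fork (28 mm wide, 42 to 56 mm from the axis, top at 238 mm) that locks the wheel.
- crank (a joint): Folding angle of that crank, rad: 0 folded flat over the wheel, grows as its free end is lifted in the vertical plane through wheel axis and hinge; 1.57 upright, stop at 1.62. A spring latch clicks in past about 1.4 (about 2 N at the grip to pass it, either way) and then holds it upright; let go before that, it can fall back.
- handwheel (a joint): Angle of that handwheel, rad: 0 parked (hinge on the -x side of press), grows clockwise seen from above; 3.14 is half a turn. It carries the crank and hinge round, takes about 3 N at the crank to turn, has no stop within half a turn and stays where it is left. It lowers the press plate 12 mm a turn.
- spare_grip (a point): Middle of the folded crank grip on the other press, identical but empty (no wooden panel), 234 mm above the bench and 10 mm from that wheel's axis; x along the grip away from its hinge. To be left alone.

How it is judged:
On the way, in this order (a step that is already met when the one before it is completed fails the run):
1. the crank of the loaded press stands upright and latched, the wheel still parked (within 0.25 rad) (value of joint crank above 1.42 rad and value of joint handwheel between -0.25 and 0.25 rad), for 0.2 s.
2. the wheel has been turned half a turn clockwise with the crank upright (value of joint crank above 1.42 rad and value of joint handwheel between 2.79 and 3.49 rad), for 0.2 s.
At the end, for the whole second after the job is handed in: The loaded press's crank is upright and latched (above 1.42 rad), its handwheel rests half a turn clockwise from parked (3.14 rad, within 0.35 rad or 20 degrees), and the grip of the empty press is within 12 mm of where it was (all of step 2 and velocity of joint handwheel between -0.05 and 0.05 rad/s and distance of spare_grip from where it was at the start of the episode below 0.012 m); the robot touches nothing.
It fails at once if the wheel is turned clockwise with the crank not upright (value of joint handwheel above 0.35 rad and value of joint crank below 1.2 rad).
It fails at once if the crank or wheel of the empty press is moved (distance of spare_grip from where it was at the start of the episode above 0.025 m).
It also fails if it takes over 48 s, if anything falls off the work surface, if the arm or the gripper's body presses on something with over 40 N, if the wrist force passes 120 N, or if a joint passes its speed limit or range.

## Robot

A 6-joint arm with a two-finger parallel gripper is mounted at the origin on the work surface. World frame = base frame: x ahead of the robot, y to its left, z up, the work surface at z = 0. Lengths are in m, angles in rad, forces in N, time in s.
With the tool pointing down it reaches from about 0.375 to 0.9 m from the base axis. Payload 3.1 kg.
Tool frame: the origin (TCP) lies midway between the tips of the shut fingers; the grasp point (between the pads) lies 19 mm behind it; z points along the fingers, y is the line along which they close (so a half turn about z gives the same grasp; the last joint's range is limited). The gripper opens to 85 mm and grips with 20 to 120 N. Pads are 22 mm wide; open, the fingers measure 114 mm over their backs; the gripper's body (76 mm by 85 mm) begins 54 mm behind the grasp point. The pads swing forward as they close: fully open they stand 13 mm farther back than shut.
Start: joints at [-1.282, 0.527, 1.433, -0, 1.181, -0.178], TCP at [0.282, -0.558, 0.231] pointing down, gripper open.
Joint ranges: [-3.08, 3.08], [-0.75, 2.2], [0.22, 2.44], [-1.43, 4.57], [0, 2.65], [-2.85, 2.85]. Speed limits (rad/s): [2.79, 2.79, 3.14, 3.14, 3.14, 3.14].

## Interface

Orientations are given as a unit quaternion [x, y, z, w].
In Python, from station import manip gives the robot as it stands.
- The arm moves only by the tool step_arm, never from a script. Its argument "targets" is text: rows parted by semicolons, each of 4 numbers parted by spaces: the shift along the tool's x, y, z in mm, then the turn about the tool's z in degrees. A call has 1 to 12 rows; each row is the pose to reach, as a shift and turn from the pose commanded when the call began, along the tool's axes at that moment; what a row does not reach only later rows make up. A row lasts 1/10 s, in which the tool goes at most 50 mm and 8.59 degrees, less where a joint would pass 70% of its speed; a pose out of reach is approached as far as the arm can. A call with a gripper value outside its range is refused whole. "gripper" is the closure, from 0 (fully open) to 1 (shut), set as the call begins (left out, the last holds). The fingers move at their own pace and stop on an object; "squeeze" is the grip in N (left out, the last holds). Time passes only in rows, so rows that repeat a pose let the fingers close. It gives the time, the measured TCP pose, the force, the opening and the grip force at its end, in the units of the state.
- manip.sense(): the state, without advancing time (a new reading comes with each control period).
- manip.snapshot(name): name is "side" or "top" or "wrist"; returns the picture (400x640x3 uint8, red, green, blue); there is no depth.
- manip.get_calibration(name): a dict with "fov_y" (degrees; the focal length in pixels is half the picture's height over the tangent of half this angle, whatever the lens; pixels are square), "cx", "cy" (the principal point, pixels), "extrinsics" (4x4, takes a point from camera to world coordinates); the wrist camera has in their place "tool_from_camera" (4x4, takes a point from camera to tool coordinates, whose origin is the TCP and whose axes are the flange's). Camera axes: x right, y down, z forward; pixel columns grow to the right and rows downward; lengths in m; the calibration is good to about 2 mm. A picture is of the moment at which its call begins: read the wrist's pose just before it. get_calibration takes no time and is no camera call.
- manip.sign_off(): hands the job in; it is judged then, once.
Trained networks look in the newest picture that a camera, given by its name, has taken for a name from the list of things; names that differ only in an ending like _2 or _b are one class to them, and where a whole thing is asked for, a point or a joint stands for the part that bears it (a point fixed in the world has none). Each returns a list of dicts, best first, with "p" (0 to 1); they miss things now and then, are a little off and sometimes report something else, mostly with a low value. They report only what shows in the picture. A call takes as long as a camera call.
- manip.recognise(camera, query): "position" ([column, row] in pixels, amid what is visible of it).
- manip.masks_of(camera, query): "pixels" (400x640 bool, what is visible of it) and "position" ([column, row] in pixels, amid what is visible of it).
- manip.mark_of(camera, query): "position" ([column, row] in pixels: a listed point, or the origin of a listed thing).
The state is a dict: "t": time; "q": joint angles; "qd": joint speeds; "tau": joint torques, N m; "tcp_pos": TCP position; "tool_rot": TCP orientation; "force": force on the tool from outside, world axes, zero at the start; "ft_torque": the same for the moment, N m; "finger_gap": opening from 0.0 (shut) to 1.0 (fully open); "gripper_force": force on a finger pad.
Only numpy, scipy, OpenCV 4.12 (cv2) and the standard library are available. Lean on these libraries where they do the work, as an engineer would, in place of code of your own. Each camera call takes 0.05 s, during which the arm holds its last target. There are 200 camera calls.

## Working session

There is one attempt and no reset: what is moved stays moved. The work goes in short steps, Python scripts to look and compute and a tool call to move; the robot and the scene stay as the last step left them, time stands still between calls to the robot, and variables do not carry over. Pictures are saved under pics/ and viewed, at most 10 in all, crops included, and the job is handed in when it is done.

Besides the shell and the picture viewer there is one more tool, called after "Call:" by a JSON object that holds its "fn" and its "kwargs", one argument or row to a line. step_arm: Moves the arm, as the interface text tells. Its arguments: {"type":"object","properties":{"targets":{"type":"string"},"gripper":{"type":"number"},"squeeze":{"type":"number"}},"required":["targets"]}

```bash
mkdir -p pics; cat > h.py <<'E'
import numpy as np,cv2
from station import manip
from scipy.spatial.transform import Rotation as R
def cam(n):
    c=manip.get_calibration(n); f=200/np.tan(np.radians(c["fov_y"])/2); return c,f
def ray(n,px,T=None):
    c,f=cam(n); E=np.array(c["extrinsics"]) if T is None else T
    d=np.array([(px[0]-c["cx"])/f,(px[1]-c["cy"])/f,1]); return E[:3,3],E[:3,:3]@d
def onz(n,px,z,T=None):
    o,d=ray(n,px,T); return o+d*(z-o[2])/d[2]
def proj(n,p,T=None):
    c,f=cam(n); E=np.array(c["extrinsics"]) if T is None else T
    q=E[:3,:3].T@(np.asarray(p)-E[:3,3]); return np.array([c["cx"]+f*q[0]/q[2],c["cy"]+f*q[1]/q[2]])
def wristT():
    s=manip.sense(); T=np.eye(4);T[:3,:3]=R.from_quat(s["tool_rot"]).as_matrix();T[:3,3]=s["tcp_pos"]
    return T@np.array(manip.get_calibration("wrist")["tool_from_camera"])
E
python3 - <<'E'
from h import *
s=manip.sense();print(s["t"],s["tcp_pos"],s["tool_rot"])
ims=[]
for n in("top","side"):
    im=manip.snapshot(n); cv2.imwrite(f"pics/{n}0.png",im[:,:,::-1])
    for q in("press","grip","spare_grip"):
        for r in manip.mark_of(n,q)[:3]:
            print(n,q,r["p"],np.round(r["position"],1),onz(n,r["position"],0 if q=="press" else .234).round(4))
    print(np.array(manip.get_calibration(n)["extrinsics"]).round(3).tolist())
E
```

```text
0.0 [ 0.28162953 -0.55712927  0.23032505] [ 9.72772723e-01  2.31758522e-01 -5.92200130e-05 -1.10123305e-03]
top press 0.8 [383.2 202.4] [ 0.5482 -0.1877  0.    ]
top grip 0.72 [403.3 183.6] [ 0.5451 -0.1894  0.234 ]
top spare_grip 0.55 [212.  176.5] [0.5496 0.1795 0.234 ]
[[0.021, -0.985, 0.17, 0.36], [-1.0, -0.024, -0.018, -0.016], [0.022, -0.169, -0.985, 1.077], [0.0, 0.0, 0.0, 1.0]]
side press 0.82 [317.  207.2] [ 0.5555 -0.19    0.    ]
side grip 0.68 [320.6 131. ] [ 0.5408 -0.1826  0.234 ]
side spare_grip 0.85 [281.6 224.5] [0.5578 0.1786 0.234 ]
[[-0.989, -0.073, 0.126, 0.371], [-0.145, 0.571, -0.808, 0.876], [-0.013, -0.818, -0.575, 0.808], [0.0, 0.0, 0.0, 1.0]]
```

View pics/top0.png

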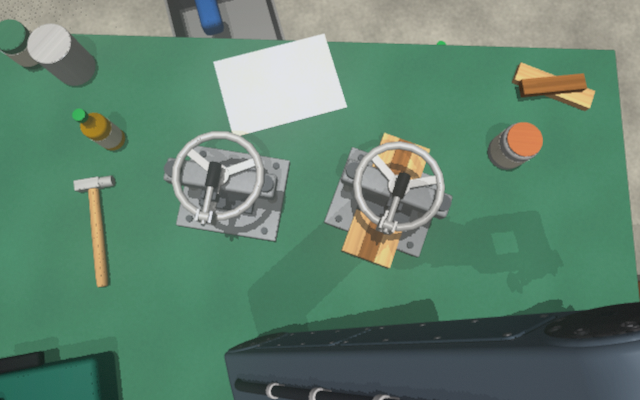

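View pics/side0.png

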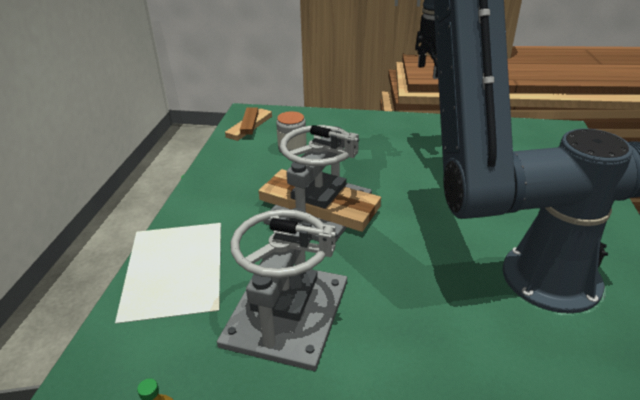

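```bash
python3 - <<'E'
from h import *
h=onz("top",(388,226),.236);g=onz("top",(401,184),.24);c=onz("top",(399,186),.2)
print(h,g,c,np.degrees(np.arctan2(*(c-h)[1::-1])),np.linalg.norm((c-h)[:2]))
s=manip.sense();Rm=R.from_quat(s["tool_rot"]).as_matrix();print(Rm.round(3))
t=np.array([.50,-.2,.42]);print("shift mm",(Rm.T@(t-s["tcp_pos"])*1000).round(),manip.get_calibration("wrist"))
E
```

```text
[ 0.46166605 -0.15904287  0.236     ] [ 0.54289155 -0.18376259  0.24      ] [ 0.54743216 -0.18772233  0.2       ] -18.489500020756978 0.09043415917096685
[[ 0.893  0.451 -0.   ]
 [ 0.451 -0.893  0.   ]
 [ 0.    -0.    -1.   ]]
shift mm [ 356. -221. -189.] {'fov_y': 69.43612636267659, 'cx': 319.79209351408923, 'cy': 198.27839988043445, 'tool_from_camera': array([[ 3.41505830e-04, -9.65976684e-01, -2.58628943e-01,
         6.47482073e-02],
       [ 9.99999916e-01,  3.88178080e-04, -1.29394539e-04,
         4.11141634e-04],
       [ 2.25386194e-04, -2.58628877e-01,  9.65976735e-01,
        -1.41896119e-01],
       [ 0.00000000e+00,  0.00000000e+00,  0.00000000e+00,
         1.00000000e+00]])}
```

Call:
{"fn": "step_arm", "kwargs": {
  "targets": "0 0 -45 0; 0 0 -90 8; 20 -10 -135 16; 60 -30 -170 24; 100 -50 -189 32; 140 -72 -189 40; 180 -92 -189 46; 220 -113 -189 46; 260 -133 -189 46; 300 -154 -189 46; 340 -174 -189 46; 380 -195 -189 46"
}}

```text
t: 1.6
tcp_pos: [0.5339, -0.2108, 0.4205]
tool_rot: [0.986, -0.167, 0.0, 0.0]
force: [1.4, -0.4, -0.2]
finger_gap: 0.999
gripper_force: 0.0
```

Call:
{"fn": "step_arm", "kwargs": {
  "targets": "20 -2 0 0; 24 11 0 0; 24 11 0 0; 24 11 0 0; 24 11 0 0",
  "gripper": 0.2,
  "squeeze": 30
}}

```text
t: 2.1
tcp_pos: [0.5512, -0.2313, 0.4203]
tool_rot: [0.986, -0.168, -0.0, -0.0]
force: [0.1, 0.2, -0.0]
finger_gap: 0.8
gripper_force: 0.0
```

```bash
python3 - <<'E'
from h import *
s=manip.sense();print(s["t"],s["tcp_pos"],s["q"],R.from_quat(s["tool_rot"]).as_matrix().round(3).tolist(),s["qd"])
T=wristT(); im=manip.snapshot("wrist"); cv2.imwrite("pics/w0.png",im[:,:,::-1]); np.save("T0.npy",T)
for q in("press","grip","handwheel","crank"):
    for r in manip.mark_of("wrist",q)[:2] if q in("press","grip") else manip.recognise("wrist",q)[:2]:
        print(q,r["p"],np.round(r["position"],1),onz("wrist",r["position"],0 if q=="press" else .234,T).round(4))
E
```

```text
2.1 [ 0.55119454 -0.23132408  0.42034952] [-5.84182794e-01  3.38352889e-01  1.22660845e+00  1.06647768e-04
  1.57720662e+00  1.32351732e+00] [[0.944, -0.331, -0.0], [-0.331, -0.944, 0.0], [-0.001, -0.0, -1.0]] [ 0.00426293 -0.00226194 -0.00073978  0.00060257 -0.00269639  0.00100674]
press 0.85 [299.1 162. ] [ 0.5527 -0.1897  0.    ]
grip 0.96 [283.1 202. ] [ 0.5395 -0.182   0.234 ]
handwheel 0.92 [282.7 182.5] [ 0.5616 -0.19    0.234 ]
crank 0.78 [284.  212.1] [ 0.5274 -0.1784  0.234 ]
```

View pics/w0.png

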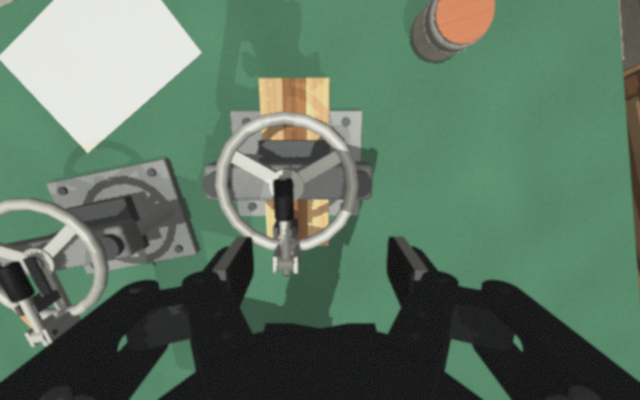

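```bash
python3 - <<'E'
from h import *
from scipy.optimize import least_squares
T=np.load("T0.npy"); manip.snapshot("wrist")
m=manip.masks_of("wrist","handwheel")[0]["pixels"].astype(np.uint8)
c=max(cv2.findContours(m,0,cv2.CHAIN_APPROX_NONE)[0],key=cv2.contourArea)[:,0].astype(float)
P=np.array([onz("wrist",p,.196,T)[:2] for p in c])
f=lambda v:np.hypot(*(P-v[:2]).T)-v[2]
r=least_squares(f,[.55,-.19,.093],loss="soft_l1",f_scale=.001);print("rim",r.x,len(c),np.median(abs(f(r.x))))
for q in("grip","crank"):
    g=manip.masks_of("wrist",q)[0]["pixels"]; ys,xs=np.nonzero(g)
    vx,vy,x0,y0=cv2.fitLine(np.c_[xs,ys].astype(np.float32),cv2.DIST_HUBER,0,.01,.01).ravel()
    a=onz("wrist",(x0,y0),.234,T);b=onz("wrist",(x0-30*vx*np.sign(vy),y0-30*abs(vy)),.234,T)
    print(q,len(xs),ys.min(),ys.max(),a,np.degrees(np.arctan2(*(b-a)[1::-1])))
# press axes via hinge 
h=onz("wrist",(285.5,247),.234,T);print(h,np.degrees(np.arctan2(*(r.x[:2]-h[:2])[::-1])),np.linalg.norm(r.x[:2]-h[:2]))
for n in("p1","p2"):
    print(manip.mark_of("wrist","grip")[0]["position"] , manip.mark_of("top","grip")[0]["position"])
E
```

```text
rim [ 0.54880528 -0.18558505  0.09230913] 442 0.0007696126277811424
grip 1366 179 275 [ 0.51351216 -0.17330866  0.234     ] -19.336260166911515
crank 1436 179 276 [ 0.51293555 -0.17307491  0.234     ] -19.19296704822761
[ 0.48469229 -0.16391538  0.234     ] -18.67483132494988 0.06767606312899761
[281.3, 201.3] [403.3, 183.6]
[281.3, 201.3] [403.3, 183.6]
```

Call:
{"fn": "step_arm", "kwargs": {
  "targets": "-14 -21 0 0; -27 -42 0 0; -27 -42 50 0; -27 -42 95 0; -27 -42 130 0; -27 -42 150 0; -27 -42 160 0; -27 -42 160 0; -27 -42 160 0",
  "gripper": 0.35
}}

```text
t: 3.65
tcp_pos: [0.5413, -0.1826, 0.2614]
tool_rot: [0.986, -0.167, 0.001, 0.0]
force: [-0.6, 0.4, 0.1]
finger_gap: 0.65
gripper_force: 0.0
```

```bash
python3 - <<'E'
from h import *
s=manip.sense();print(s["t"],s["tcp_pos"],s["finger_gap"])
T=wristT(); im=manip.snapshot("wrist"); cv2.imwrite("pics/w1.png",im[:,:,::-1])
for r in manip.mark_of("wrist","grip")[:2]: 
    g=onz("wrist",r["position"],.234,T);print(r["p"],r["position"],g,R.from_quat(s["tool_rot"]).as_matrix().T@(g-s["tcp_pos"])*1000)
E
```

```text
3.65 [ 0.54127986 -0.1826229   0.26138523] 0.6502962557131604
0.88 [319.5, 231.0] [ 0.53989125 -0.18265478  0.234     ] [-1.35873738  0.47488374 27.38263253]
```

View pics/w1.png

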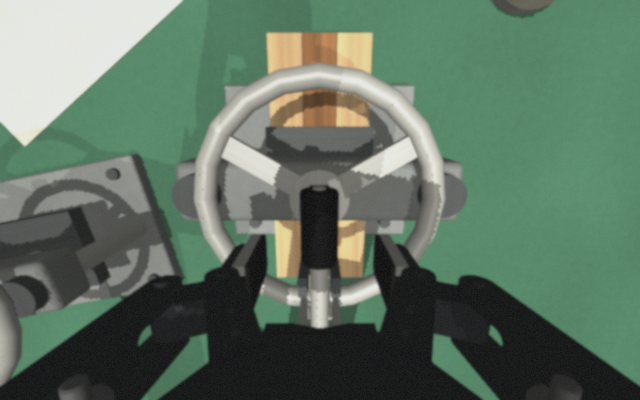

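The grip, seen at (319,231), is centred between the fingers, with the crank pointing straight down the picture. I'll descend and close.

Call:
{"fn": "step_arm", "kwargs": {
  "targets": "-1 0 20 0; -1 0 36 0; -1 0 46 0; -1 0 48 0; -1 0 48 0"
}}

```text
t: 4.25
tcp_pos: [0.5399, -0.182, 0.2128]
tool_rot: [0.986, -0.167, 0.0, 0.0]
force: [0.4, -0.2, -0.1]
finger_gap: 0.65
gripper_force: 0.0
```

Call:
{"fn": "step_arm", "kwargs": {
  "targets": "0 0 0 0; 0 0 0 0; 0 0 0 0; 0 0 0 0; 0 0 0 0",
  "gripper": 1,
  "squeeze": 30
}}

```text
t: 4.75
tcp_pos: [0.5401, -0.1819, 0.2129]
tool_rot: [0.986, -0.167, 0.001, 0.0]
force: [1.5, 0.5, 1.7]
finger_gap: 0.27
gripper_force: 29.7
```

Call:
{"fn": "step_arm", "kwargs": {
  "targets": "-1 0 -10 0; -3 0 -21 0; -6 0 -30 0; -11 0 -40 0; -16 0 -48 0; -23 0 -56 0; -23 0 -56 0"
}}

```text
t: 5.45
tcp_pos: [0.5166, -0.1737, 0.2694]
tool_rot: [0.986, -0.167, -0.0, -0.0]
force: [1.2, 1.6, -1.8]
finger_gap: 0.27
gripper_force: 31.6
```

Low forces; continuing the arc to upright.

Call:
{"fn": "step_arm", "kwargs": {
  "targets": "-8 0 -7 0; -16 0 -13 0; -26 0 -18 0; -35 0 -21 0; -46 0 -23 0; -57 0 -24 0; -59 0 -24 0; -59 0 -24 0; -59 0 -24 0"
}}

```text
t: 6.35
tcp_pos: [0.4622, -0.1549, 0.293]
tool_rot: [0.986, -0.167, 0.0, -0.0]
force: [3.3, 0.4, 2.8]
finger_gap: 0.273
gripper_force: 35.1
```

```bash
python3 - <<'E'
from h import *
s=manip.sense();print(s["t"],s["tcp_pos"],s["force"],s["q"])
im=manip.snapshot("side"); cv2.imwrite("pics/s1.png",cv2.resize(im[80:240,220:420,::-1],None,fx=3,fy=3))
E
```

```text
6.35 [ 0.4622342  -0.15490285  0.29302272] [3.29635567 0.44932032 2.75699795] [-5.53173279e-01  2.64519509e-01  1.68869156e+00  1.89989892e-04
  1.18796538e+00  1.35265994e+00]
```

View pics/s1.png

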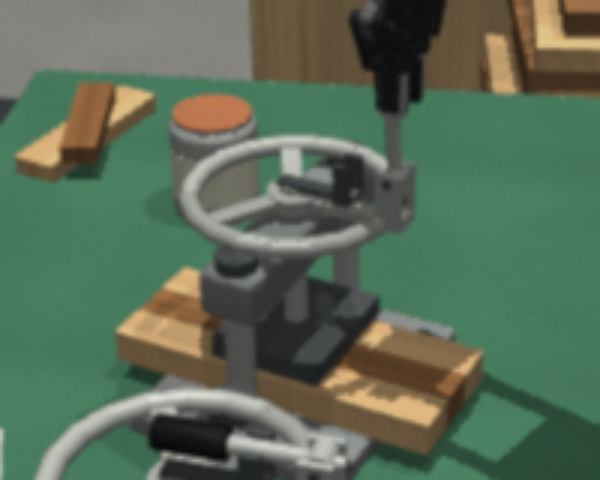

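Call:
{"fn": "step_arm", "kwargs": {
  "targets": "2 -4 0 0; 2 -9 0 0; 4 -18 0 0; 6 -27 0 0; 9 -35 0 0; 13 -43 0 0; 18 -51 0 0; 23 -58 0 0; 29 -65 0 0; 29 -65 0 0",
  "squeeze": 40
}}

```text
t: 7.4
tcp_pos: [0.5108, -0.1017, 0.2929]
tool_rot: [0.986, -0.167, -0.001, -0.001]
force: [-0.7, 2.7, 7.3]
finger_gap: 0.268
gripper_force: 42.3
```

```bash
cat > c.py <<'E'
from h import *
s=manip.sense();d=R.from_quat(s["tool_rot"]).as_matrix().T@(s["tcp_pos"]-np.array([.5488,-.1856,0]))
u=d[:2]/np.hypot(*d[:2]);F=R.from_quat(s["tool_rot"]).as_matrix().T@s["force"]
print(s["t"],"rel",d*1000,"R",np.hypot(*d[:2])*1000,"phi",np.arctan2(-d[1],-d[0]),"F tool",F,"radial",F[:2]@u,s["finger_gap"])
E
python3 c.py
```

```text
7.4 rel [ -63.96887536  -67.23755617 -292.69338334] R 92.80574322129326 phi 0.810305515887872 F tool [-1.55837504 -2.34005225 -7.27086577] radial 2.7695149556554983 0.2683623519079911
```

Call:
{"fn": "step_arm", "kwargs": {
  "targets": "4 -3 0 0; 7 -5 0 0; 14 -11 0 0; 22 -15 0 0; 30 -19 0 0; 39 -22 0 0; 48 -24 0 0; 57 -25 0 0; 66 -25 0 0; 66 -25 0 0"
}}

```text
t: 8.4
tcp_pos: [0.5822, -0.1017, 0.2926]
tool_rot: [0.986, -0.167, 0.0, 0.001]
force: [2.0, 0.5, 3.7]
finger_gap: 0.269
gripper_force: 40.7
```

```bash
python3 c.py; python3 - <<'E'
from h import *
im=manip.snapshot("side"); cv2.imwrite("pics/s2.png",cv2.resize(im[60:220,220:420,::-1],None,fx=3,fy=3))
E
```

```text
8.4 rel [   4.28593892  -89.75679455 -292.7709687 ] R 89.8590643162917 phi 1.6185106631277983 F tool [ 1.72024551 -1.08332346 -3.72213257] radial 1.1641397510445521 0.26892125595995064
```

View pics/s2.png

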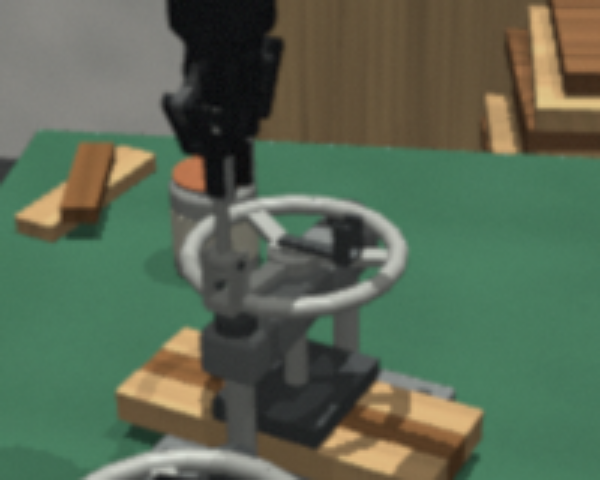

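Call:
{"fn": "step_arm", "kwargs": {
  "targets": "4 0 0 0; 9 1 0 0; 17 2 0 0; 26 5 0 0; 34 8 0 0; 42 12 0 0; 50 17 0 0; 57 23 0 0; 63 29 0 0; 69 36 0 0; 69 36 0 0"
}}

```text
t: 9.55
tcp_pos: [0.6318, -0.1598, 0.2926]
tool_rot: [0.986, -0.167, -0.004, 0.002]
force: [-5.5, -2.9, 6.7]
finger_gap: 0.265
gripper_force: 40.6
```

```bash
python3 c.py
```

```text
9.55 rel [  67.99980603  -50.12041095 -293.31927509] R 84.47502124406513 phi 2.506420196063396 F tool [-4.27672989  4.6228715  -6.6228603 ] radial -6.185461867070988 0.2653455977898616
```

```bash
python3 - <<'E'
from h import *
s=manip.sense();im=manip.snapshot("side"); im2=manip.snapshot("top")
a=cv2.resize(im[60:210,240:390,::-1],(600,600))[:, :400]; 
cv2.imwrite("pics/s3.png",np.hstack([cv2.resize(im[50:200,250:350,::-1],(400,600)),cv2.resize(im2[120:270,350:450,::-1],(400,600))]))
E
```

```text
(no output)
```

View pics/s3.png

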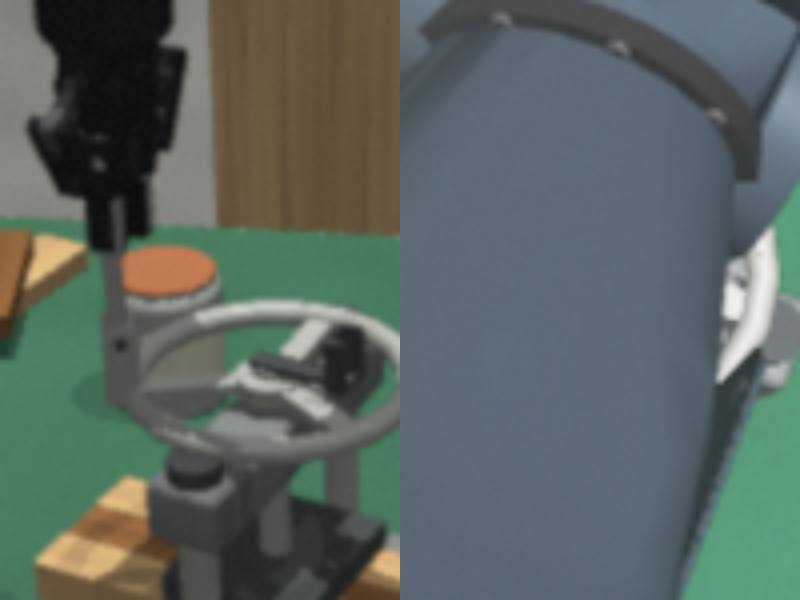

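Call:
{"fn": "step_arm", "kwargs": {
  "targets": "0 5 0 0; 3 11 0 0; 5 17 0 0; 7 23 0 0; 9 29 0 0; 11 36 0 0; 12 42 0 0; 13 48 0 0; 13 53 0 0; 13 53 0 0; 13 53 0 0"
}}

```text
t: 10.75
tcp_pos: [0.6288, -0.2126, 0.2926]
tool_rot: [0.986, -0.167, -0.001, 0.0]
force: [-1.1, 0.4, 5.5]
finger_gap: 0.266
gripper_force: 40.4
```

```bash
python3 c.py
```

```text
10.75 rel [  83.9163235    -0.52083572 -292.75236143] R 83.9179397928465 phi 3.135386125359345 F tool [-1.15453793  0.03201263 -5.4648282 ] radial -1.1547143785970153 0.2658097708108295
```

Call:
{"fn": "step_arm", "kwargs": {
  "targets": "2 0 0 0; 3 0 0 0; 3 0 0 0; 3 0 0 0"
}}

```text
t: 11.15
tcp_pos: [0.6299, -0.213, 0.2926]
tool_rot: [0.986, -0.167, -0.003, 0.0]
force: [-3.8, 1.4, 8.8]
finger_gap: 0.271
gripper_force: 40.3
```

Call:
{"fn": "step_arm", "kwargs": {
  "targets": "0 0 0 0; 0 0 0 0; 0 0 0 0; 0 0 0 0; 0 0 0 0",
  "gripper": 0.3
}}

```text
t: 11.65
tcp_pos: [0.6323, -0.2131, 0.2919]
tool_rot: [0.986, -0.167, -0.0, -0.0]
force: [-0.3, 0.0, -0.4]
finger_gap: 0.698
gripper_force: 0.0
```

Call:
{"fn": "step_arm", "kwargs": {
  "targets": "0 0 -15 0; 0 0 -40 0; 0 0 -75 0; 0 0 -110 0; 0 0 -140 0; 0 0 -150 0; 0 0 -150 0; 0 0 -150 0"
}}

```text
t: 12.45
tcp_pos: [0.6318, -0.2128, 0.4403]
tool_rot: [0.986, -0.167, -0.002, -0.0]
force: [-0.7, -0.7, -1.0]
finger_gap: 0.699
gripper_force: 0.0
```

```bash
python3 c.py; python3 - <<'E'
from h import *
T=wristT();w=manip.snapshot("wrist");im=manip.snapshot("side")
cv2.imwrite("pics/e.png",np.hstack([cv2.resize(im[60:260,220:420,::-1],(400,400)),cv2.resize(w[:,:,::-1],(400,400))]))
c=np.array([.5488,-.1856,0]);d=np.array([.944,-.331,0])
for r in (84,90,94): print(r,proj("side",c+d*r/1000+[0,0,.314]),proj("side",c+d*.09+[0,0,.234]))
for r in manip.mark_of("side","grip")[:3]: print(r)
for r in manip.mark_of("wrist","grip")[:3]: print(r,onz("wrist",r["position"],.314,T))
E
```

```text
12.45 rel [  85.90229433   -1.776713   -440.62283516] R 85.92066620335603 phi 3.120912650420055 F tool [-0.42346338  0.8941281   1.04643644] radial -0.4418620859178274 0.6994674412617362
84 [285.56529682  92.74061193] [285.29817589 122.54290641]
90 [283.39801494  92.2814351 ] [285.29817589 122.54290641]
94 [281.95780943  91.97630221] [285.29817589 122.54290641]
{'position': [280.7, 93.6], 'p': 0.92}
{'position': [321.5, 182.1], 'p': 0.9} [ 0.6393944  -0.21782869  0.314     ]
```

View pics/e.png

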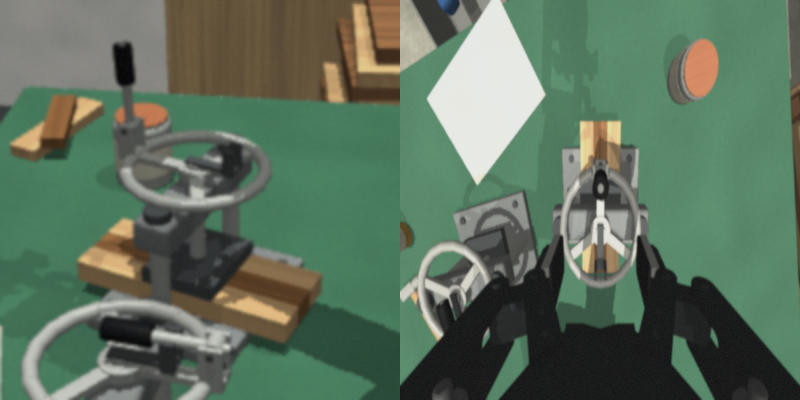

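The crank stands upright at the far side, with the grip at about (122,65) in the left half of the picture. The robot is clear and the spare press looks unchanged, so I'm handing in.

```bash
python3 -c "
from h import *
print(manip.sign_off())"
```

```text
the job is handed in; nothing more can be done
None
```

I handed the job in at about 12.6 s: the loaded press's crank stands upright and its wheel is half a turn clockwise (about 3.12 rad by my measurement). The gripper has let go and is clear, and the empty press was not touched.

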